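# Take the thick plug follower out of the locksmith's rack

## Task

First lift the retaining bar straight up out of its two open brackets on the wooden follower rack and set it down flat in the white parts tray. Then take the thicker of the two steel followers that it held out of the rack and lay it flat on the tray's floor beside the bar. Set both down without dropping them, and leave the thinner follower in its cradles.

Things in the scene. Friction and masses are not known exactly. Their poses are not given: they have to be found in the camera images.
- bar_center (a point): Centre and grip point of the retaining bar: loose plain aluminium, black ends, 270 (x) x 14 (y) x 22 (z) mm, 0.18 kg. It lies level over both followers, 77 mm above the bench, in open-topped brackets 120 mm either side of its centre (tops 84 mm high, 3 mm play in y). The fixed rack below: wooden base 300 mm along the bar x 140 mm, 12 mm high.
- thick_center (a point): Centre of the thicker follower: loose plain steel rod, diameter 22, length 130 (its y axis), 0.15 kg. It lies level across under the bar, 50 mm to one side or the other of the bar's centre, axis 51.6 mm above the bench, in black V cradles (55 mm high, 39 to 51 mm from its middle); grip its middle, free once the bar is gone. On a flat surface it can roll.
- thin_center (a point): Centre of the thinner follower: the same steel rod but diameter 14, length 130 (its y axis), 0.07 kg, in the rack's other pair of cradles, 100 mm from the thicker one, axis 45.9 mm above the bench. It stays there.
- tray: Open white parts tray, fixed, empty, 350 (x) x 230 (y) x 25 (z) mm outside, walls and floor 4 mm thick. Origin at the centre of its underside, on the bench. It stands to the left or right of the rack. Bar and follower fit side by side along its x axis, 50 mm either side of its middle.
There are look-alikes about, which are no part of the job. What is shaped like the part that bears thick_center but blue or turquoise is not meant.

How it is judged:
On the way:
1. the bar lies in the tray, released, while the thicker follower is still in its cradles (x of bar_center in the frame of tray between -0.17 and 0.17 m and y of bar_center in the frame of tray between -0.11 and 0.11 m and z of bar_center in the frame of tray between 0 and 0.022 m and angle between bar_center's own x axis and vertical above 1.5 rad and contact force between the fingers and bar below 0.1 N and linear speed of bar below 0.05 m/s and distance of thick_center from where it was at the start of the episode below 0.025 m), for 0.2 s.
At the end, for the whole second after the job is handed in: Bar and thicker follower both lie flat on the tray floor (centres inside the walls, under 22 mm above the tray's underside; bar within 4, follower within 7 degrees of level), released and at rest (below 0.05 m/s); thinner follower within 25 mm of its start (x of bar_center in the frame of tray between -0.17 and 0.17 m and y of bar_center in the frame of tray between -0.11 and 0.11 m and z of bar_center in the frame of tray between 0 and 0.022 m and angle between bar_center's own x axis and vertical above 1.5 rad and contact force between the fingers and bar below 0.1 N and linear speed of each of bar, thick below 0.05 m/s and x of thick_center in the frame of tray between -0.17 and 0.17 m and y of thick_center in the frame of tray between -0.11 and 0.11 m and z of thick_center in the frame of tray between 0 and 0.022 m and angle between thick_center's own y axis and vertical above 1.45 rad and contact force between the fingers and thick below 0.1 N and distance of thin_center from where it was at the start of the episode below 0.025 m); the robot touches nothing.
It fails at once if the thinner follower is moved more than 25 mm (distance of thin_center from where it was at the start of the episode above 0.025 m).
It fails at once if the bar is dropped (falls free at over 0.8 m/s) (linear speed of bar above 0.8 m/s and contact force between the fingers and bar below 0.1 N).
It fails at once if the thicker follower is dropped (falls free at over 0.8 m/s) (linear speed of thick above 0.8 m/s and contact force between the fingers and thick below 0.1 N).
It also fails if it takes over 64 s, if anything falls off the work surface, if the arm or the gripper's body presses on something with over 40 N, if the wrist force passes 120 N, or if a joint passes its speed limit or range.

## Robot

A 7-joint arm with a two-finger parallel gripper is mounted at the origin on the work surface. World frame = base frame: x ahead of the robot, y to its left, z up, the work surface at z = 0. Lengths are in m, angles in rad, forces in N, time in s.
With the tool pointing down it reaches from about 0.4 to 0.875 m from the base axis. Payload 6.5 kg.
Tool frame: the origin (TCP) lies between the finger pads; the fingertips stand 25 mm ahead of it and the grasp point (between the pads) lies 6 mm ahead of it (tip_reach is the distance from the TCP to the fingertips, in m); z points along the fingers, y is the line along which they close (so a half turn about z gives the same grasp; the last joint's range is limited). The gripper opens to 85 mm and grips with 20 to 120 N. Pads are 22 mm wide; open, the fingers measure 114 mm over their backs; the gripper's body (76 mm by 85 mm) begins 54 mm behind the grasp point. The pads swing forward as they close: fully open they stand 13 mm farther back than shut.
Start: joints at [-1.234, 0.536, -0.004, 1.538, 0.003, 1.067, -0.071], TCP at [0.255, 0.598, 0.256] pointing down, gripper open.
Joint ranges: [-2.7, 2.7], [-0.37, 2.16], [-1.27, 1.26], [0.24, 2.4], [-1.31, 4.45], [0.19, 1.91], [-2.76, 2.76]. Speed limits (rad/s): [2.39, 2.39, 3.14, 3.14, 3.14, 3.14, 3.14].

## Interface

Orientations are given as a unit quaternion [w, x, y, z].
In Python, from bench import * gives the robot as it stands.
- The arm moves only by the tool carry_out, never from a script. Its argument "motion" is a list of rows, each a list of 5 numbers: the shift along the tool's x, y, z in mm, then the turn about the tool's z in degrees, then the gripper's target within -1 to 1 (fully open at 1, half-way at 0, shut at -1). In form: [[tx, ty, tz, roll, hand], ...]. A call has 1 to 8 rows; each row shifts and turns the commanded pose from where the row before left it, along the tool's axes as they then stand; what a row does not reach is not made up. A row lasts 1/8 s, in which the tool goes at most 62.5 mm and 10.7 degrees, less where a joint would pass 70% of its speed; a pose out of reach is approached as far as the arm can. A call with a gripper value outside its range is refused whole. The fingers move at their own pace and stop on an object; "grip_force" is the grip in N (left out, the last holds). Time passes only in rows, so rows that do not move let the fingers close. It gives the time, the measured TCP pose, the force, the opening and the grip force at its end, in the units of the state.
- read_state(): the state, without advancing time (a new reading comes with each control period).
- capture(name): name is "scene" or "top" or "wrist"; returns the picture (384x512x3 uint8, blue, green, red); there is no depth.
- calibration(name): a dict with "fx", "fy", "cx", "cy" (pixels), "xyz" and "orientation" of the camera in the world; the wrist camera has in their place "mount" (4x4, takes a point from camera to tool coordinates, whose origin is the TCP and whose axes are the flange's). Camera axes: x right, y down, z forward; pixel columns grow to the right and rows downward; lengths in m; the calibration is good to about 2 mm. A picture is of the moment at which its call begins: read the wrist's pose just before it. calibration takes no time and is no camera call.
- finish_job(): hands the job in; it is judged then, once.
The state is a dict: "clock": time; "joints": joint angles; "qd": joint speeds; "joint_efforts": joint torques, N m; "ee_pos": TCP position; "eef_rot": TCP orientation; "wrist_force": force on the tool from outside, world axes, zero at the start; "wrist_torque": the same for the moment, N m; "width": finger opening in m; "finger_force": force on a finger pad.
Only numpy, scipy, OpenCV 4.12 (cv2) and the standard library are available. Lean on these libraries where they do the work, as an engineer would, in place of code of your own. Each camera call takes 0.05 s, during which the arm holds its last target. There are 200 camera calls.

## Working session

There is one attempt and no reset: what is moved stays moved. The work goes in short steps, Python scripts to look and compute and a tool call to move; the robot and the scene stay as the last step left them, time stands still between calls to the robot, and variables do not carry over. Pictures are saved under pics/ and viewed, at most 11 in all, crops included, and the job is handed in when it is done.

Besides the shell and the picture viewer there is one more tool, called after ">>>" as a command line: name --pt "numbers of a row" for each row, then --argument value for the rest. carry_out: Moves the arm, as the interface text tells. Its arguments: {"type":"object","properties":{"motion":{"type":"array"},"grip_force":{"type":"number"}},"required":["motion"]}

```bash
mkdir -p pics; cat > h.py <<'E'
from bench import *
import numpy as np, cv2
from scipy.spatial.transform import Rotation as R
def rot(q): return R.from_quat([q[1],q[2],q[3],q[0]]).as_matrix()
def cam(name,st=None):
    c=calibration(name)
    K=(c["fx"],c["fy"],c["cx"],c["cy"])
    if "mount" in c:
        M=np.array(c["mount"]); T=rot(st["eef_rot"])
        return K,T@M[:3,:3],T@M[:3,3]+np.array(st["ee_pos"])
    return K,rot(c["orientation"]),np.array(c["xyz"])
def ray(C,u,v):
    K,Rm,p=C; d=Rm@np.array([(u-K[2])/K[0],(v-K[3])/K[1],1]); return p,d
def plane(C,u,v,z):
    p,d=ray(C,u,v); return p+d*(z-p[2])/d[2]
def proj(C,X):
    K,Rm,p=C; q=Rm.T@(np.array(X)-p); return K[0]*q[0]/q[2]+K[2],K[1]*q[1]/q[2]+K[3]
def tri(C1,a,C2,b):
    p,d=ray(C1,*a); q,e=ray(C2,*b)
    s=np.linalg.lstsq(np.c_[d,-e],q-p,rcond=None)[0]
    A=p+s[0]*d;B=q+s[1]*e; return (A+B)/2,np.linalg.norm(A-B)
E
python3 - <<'E'
from h import *
s=read_state();print(s["ee_pos"],s["eef_rot"],s["clock"])
for n in("top","scene"):
    im=capture(n);cv2.imwrite(f"pics/{n}0.png",im);C=cam(n);print(n,C[0],C[2],C[1].round(3).tolist())
a=cv2.imread("pics/top0.png")
E
```

```text
[0.25459333 0.59744044 0.25540631] [-1.08052831e-04  1.99989600e-01  9.79797641e-01 -8.55424026e-04] 0.0
top (491.20427546685124, 491.20427546685124, 257.47285852646525, 191.99004123394275) [0.41456845 0.11170025 1.51963671] [[-0.021, -0.999, 0.05], [-1.0, 0.022, 0.007], [-0.008, -0.05, -0.999]]
scene (466.42248388795895, 466.42248388795895, 252.78599240429108, 188.5268497355311) [1.07429417 0.13723766 0.9917099 ] [[0.006, 0.835, -0.551], [1.0, -0.004, 0.005], [0.002, -0.551, -0.835]]
```

View pics/top0.png

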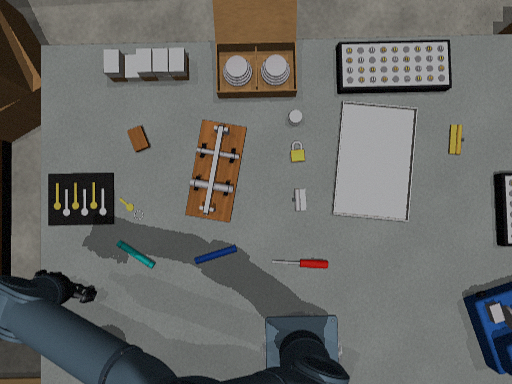

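View pics/scene0.png

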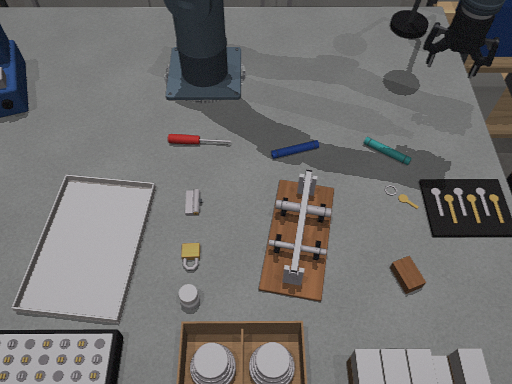

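The top view shows the rack at about (216,171), with the thick rod at about (211,187) and the thin one at about (216,153). The tray is at about (375,161). The scene view agrees: thick rod at (303,208), thin rod at (297,247), bar running from (308,175) to (293,280). Next I'll view enlarged crops to get the edges.

```bash
python3 - <<'E'
from h import *
a=cv2.imread("pics/top0.png")[115:225,175:265];b=cv2.imread("pics/scene0.png")[160:300,245:355]
f=lambda i:cv2.resize(i,None,fx=5 if i is a else 4,fy=5 if i is a else 4,interpolation=cv2.INTER_NEAREST)
A,B=f(a),f(b);h=max(A.shape[0],B.shape[0])
p=lambda i:cv2.copyMakeBorder(i,0,h-i.shape[0],0,0,cv2.BORDER_CONSTANT)
o=np.hstack([p(A),p(B)])[:, :890];o=cv2.resize(o,(800,int(o.shape[0]*800/890)));cv2.imwrite("pics/c1.png",o);print(o.shape)
# masks
T=cam("top");S=cam("scene")
for n,box in(("top",(115,225,175,265)),("scene",(160,300,245,355))):
    C=cam(n);im=cv2.imread(f"pics/{n}0.png");hsv=cv2.cvtColor(im,cv2.COLOR_BGR2HSV)
    m=np.zeros(im.shape[:2],np.uint8);y0,y1,x0,x1=box
    m[y0:y1,x0:x1]=cv2.inRange(hsv,(5,90,40),(20,255,255))[y0:y1,x0:x1]
    m=cv2.morphologyEx(m,cv2.MORPH_OPEN,np.ones((2,2)))
    pts=cv2.findNonZero(m);r=cv2.minAreaRect(pts);bp=cv2.boxPoints(r)
    W=np.array([plane(C,u,v,.012)for u,v in bp]);print(n,"base",W[:,:2].round(3).tolist(),W.mean(0).round(4))
    t=np.zeros_like(m)
    y0,y1,x0,x1=(95,228,325,425)if n=="top" else(170,325,10,160)
    t[y0:y1,x0:x1]=((hsv[...,2]>150)&(hsv[...,1]<40))[y0:y1,x0:x1]*255
    c=max(cv2.findContours(t,0,2)[0],key=cv2.contourArea);hl=cv2.convexHull(c);q=cv2.approxPolyN(hl,4)[0]
    W=np.array([plane(C,u,v,.025)for u,v in q]);print("tray",q.tolist(),W[:,:2].round(3).tolist(),W.mean(0).round(4),[np.linalg.norm(W[i]-W[i-1]).round(3) for i in range(4)])
E
```

```text
(503, 800, 3)
top base [[0.423, 0.345], [0.717, 0.288], [0.689, 0.15], [0.396, 0.208]] [0.5565 0.2475 0.012 ]
tray [[414, 110], [405, 220], [333, 213], [343, 102]] [[0.73, -0.362], [0.395, -0.322], [0.421, -0.105], [0.76, -0.146]] [ 0.5764 -0.2339  0.025 ] [np.float64(0.218), np.float64(0.338), np.float64(0.219), np.float64(0.342)]
scene base [[0.7, 0.156], [0.4, 0.208], [0.433, 0.363], [0.724, 0.291]] [0.5641 0.2544 0.012 ]
tray [[153, 185], [116, 319], [11, 308], [68, 182]] [[0.425, -0.105], [0.763, -0.145], [0.738, -0.372], [0.415, -0.319]] [ 0.585  -0.2353  0.025 ] [np.float64(0.214), np.float64(0.34), np.float64(0.228), np.float64(0.327)]
```

View pics/c1.png

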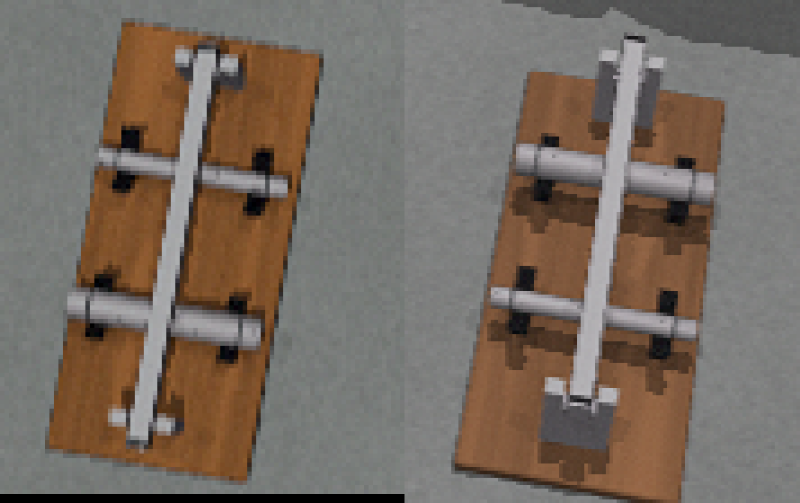

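The crop shows the bar from top-view (221,126) to (206,213) and scene-view (309,171) to (294,271). The thick rod is nearer the robot, with its ends at top-view (190,183) and (233,189). Next I'll triangulate these.

```bash
python3 - <<'E'
from h import *
T=cam("top");S=cam("scene")
P={"far":((221.1,125.7),(293.8,271.2)),"near":((205.9,213.1),(308.8,170.6)),"thL":((189.9,182.6),(331.6,212.3)),"thR":((233.3,189.3),(276,204)),
"tray1":((414,110),(12,308)),"tray2":((405,220),(68,180)),"tray3":((333,213),(153,183)),"tray4":((343,102),(116,318))}
W={}
for k,(a,b) in P.items(): W[k],e=tri(T,a,S,b);print(k,W[k].round(4),round(e,4),"top@z",plane(T,*a,{'f':.088,'n':.088,'t':.0516}[k[0]] if k[:3]!='tra' else .025).round(4), "scene@z",plane(S,*b,{'f':.088,'n':.088,'t':.0516}[k[0]] if k[:3]!='tra' else .025).round(4))
E
```

```text
far [0.684  0.2261 0.0867] 0.002 top@z [0.6837 0.225  0.088 ] scene@z [0.6845 0.2269 0.088 ]
near [0.428  0.2753 0.0883] 0.0029 top@z [0.428  0.2739 0.088 ] scene@z [0.4278 0.2768 0.088 ]
thL [0.5209 0.326  0.0502] 0.0025 top@z [0.5207 0.3245 0.0516] scene@z [0.5217 0.327  0.0516]
thR [0.4978 0.1963 0.0507] 0.0031 top@z [0.4977 0.1947 0.0516] scene@z [0.4983 0.1978 0.0516]
tray1 [ 0.7339 -0.3692  0.0166] 0.0088 top@z [ 0.7304 -0.3622  0.025 ] scene@z [ 0.7377 -0.3694  0.025 ]
tray2 [ 0.3946 -0.3292  0.0046] 0.0016 top@z [ 0.3947 -0.3224  0.025 ] scene@z [ 0.4087 -0.3204  0.025 ]
tray3 [ 0.4206 -0.1051  0.0275] 0.0006 top@z [ 0.4205 -0.1052  0.025 ] scene@z [ 0.4189 -0.1061  0.025 ]
tray4 [ 0.7603 -0.1458  0.0244] 0.0001 top@z [ 0.7602 -0.1458  0.025 ] scene@z [ 0.7605 -0.1456  0.025 ]
```

>>> carry_out --pt "-51.6 -25.1 0 0 1" --pt "-51.6 -25.1 0 0 1" --pt "-51.6 -25.1 0 0 1" --pt "-51.6 -25.1 0 0 1" --pt "-51.6 -25.1 0 0 1" --pt "-51.6 -25.1 0 0 1" --pt "-51.6 -25.1 0 0 1" --pt "-51.6 -25.1 0 0 1"

```text
clock: 1.1
ee_pos: [0.5566, 0.2499, 0.256]
eef_rot: [-0.0, 0.2, 0.98, -0.0]
wrist_force: [0.6, 2.1, 0.5]
width: 0.0854
finger_force: 0.0
```

>>> carry_out --pt "0 0 0 -6 1" --pt "0 0 0 -6 1" --pt "0 0 0 0 1" --pt "0 0 0 0 1"

```text
clock: 1.6
ee_pos: [0.5557, 0.2515, 0.2561]
eef_rot: [-0.0, 0.097, 0.995, -0.0]
wrist_force: [0.7, 0.9, -0.1]
width: 0.0852
finger_force: 0.0
```

```bash
cat >> h.py <<'E'
def go(x,y,z,ang=None):
    s=read_state();M=rot(s["eef_rot"]);d=M.T@(np.array([x,y,z])-s["ee_pos"])
    a=np.degrees(np.arctan2(M[1,1],M[0,1]));print("t",round(s["clock"],2),"pos",np.round(s["ee_pos"],4),"tooly",a.round(2),"tilt",M[:,2].round(3),"w",round(s["width"],4),"F",np.round(s["wrist_force"],1),"ff",s["finger_force"])
    print("shift mm",(d*1000).round(1),"roll",None if ang is None else round(a-ang,2))
E
python3 - <<'E'
from h import *
go(.556,.2507,.094,79.1)
s=read_state();im=capture("wrist");cv2.imwrite("pics/w1.png",im);np.save("w1.npy",[s],allow_pickle=True)
C=cam("wrist",s);print(C[2])
for X in((.684,.2261,.088),(.428,.2753,.088),(.5209,.326,.0516),(.4978,.1963,.0516)):print(proj(C,X))
E
```

```text
t 1.6 pos [0.5557 0.2515 0.2561] tooly 78.82 tilt [-0. -0. -1.] w 0.0852 F [ 0.7  0.9 -0.1] ff 0.0
shift mm [ -0.5  -0.7 162.1] roll -0.28
[0.49062562 0.26436144 0.37389033]
(np.float64(253.80460526664586), np.float64(306.5549429446992))
(np.float64(252.3565952575562), np.float64(23.796807420199002))
(np.float64(321.72643557367013), np.float64(124.39345440168027))
(np.float64(187.43745430024347), np.float64(126.86993376000551))
```

View pics/w1.png

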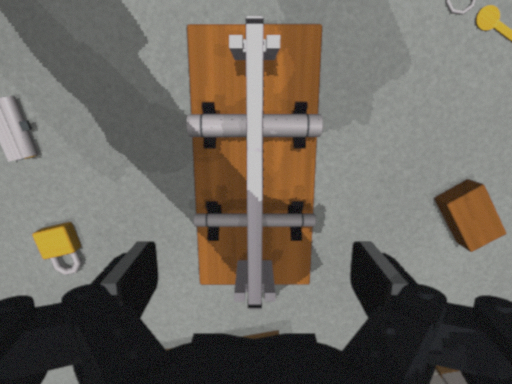

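The wrist view agrees with the triangulation. The bar's top face runs from (255,18) to (255,305), and the thick rod's ends are at (188,126) and (322,126). I'll refine with the wrist camera.

```bash
python3 - <<'E'
from h import *
s=np.load("w1.npy",allow_pickle=True)[0];C=cam("wrist",s)
im=cv2.imread("pics/w1.png")
g=im.astype(int); m=(g[...,2]-g[...,0]<25)&(g[...,1]>110)
for r in(80,100,150,165,190,245):
    row=g[r,235:280]; d=m[r,235:280]; x=np.nonzero(d)[0]+235; print(r,x.min(),x.max())
a=plane(C,255,18,.088);b=plane(C,255,305,.088);print(a,b,(a+b)/2,np.degrees(np.arctan2(*(b-a)[1::-1])),np.linalg.norm(a-b))
p=plane(C,188,126,.0516);q=plane(C,322,126,.0516);print(p,q,(p+q)/2,np.linalg.norm(p-q))
c=(a+b)/2
go(c[0],c[1],.094,79.1)
E
```

```text
80 247 262
100 247 262
150 247 261
165 247 262
190 247 262
245 248 260
[0.42427332 0.27819824 0.088     ] [0.68246104 0.22763891 0.088     ] [0.55336718 0.25291857 0.088     ] -11.079679424791903 0.2630915104871652
[0.49709299 0.19704777 0.0516    ] [0.52248332 0.3260483  0.0516    ] [0.50978816 0.26154804 0.0516    ] 0.1314754917606045
t 1.65 pos [0.5557 0.2516 0.2562] tooly 78.85 tilt [-0. -0. -1.] w 0.0854 F [ 0.1  0.1 -0.3] ff 0.0
shift mm [  2.5   0.9 162.2] roll -0.25
```

>>> carry_out --pt "0.7 0.2 30 0 1" --pt "0 0 35 0 1" --pt "0 0 35 0 1" --pt "0 0 30 0 0" --pt "0 0 20 0 0" --pt "0 0 12 0 0" --pt "0 0 0 0 0" --pt "0 0 0 0 0" --grip_force 40

```text
clock: 2.65
ee_pos: [0.556, 0.2521, 0.0953]
eef_rot: [0.001, 0.097, 0.995, 0.0]
wrist_force: [0.2, -0.2, 0.5]
width: 0.0428
finger_force: 0.0
```

>>> carry_out --pt "0 0 0 0 -0.5" --pt "0 0 0 0 -1" --pt "0 0 0 0 -1" --pt "0 0 0 0 -1" --pt "0 0 0 0 -1" --pt "0 0 0 0 -1"

```text
clock: 3.4
ee_pos: [0.5557, 0.252, 0.0952]
eef_rot: [0.001, 0.097, 0.995, 0.0]
wrist_force: [-1.5, -0.1, 6.3]
width: 0.0127
finger_force: 40.9
```

>>> carry_out --pt "0 0 -8 0 -1" --pt "0 0 -15 0 -1" --pt "0 0 -25 0 -1" --pt "0 0 -30 0 -1" --pt "0 0 -30 0 -1" --pt "0 0 -22 0 -1" --pt "0 0 0 0 -1"

```text
clock: 4.28
ee_pos: [0.5563, 0.2522, 0.2267]
eef_rot: [0.002, 0.097, 0.995, 0.001]
wrist_force: [-0.4, -1.0, -2.2]
width: 0.0133
finger_force: 40.0
```

```bash
python3 - <<'E'
from h import *
a=np.radians(-6.8);ex=np.array([np.cos(a),np.sin(a)]);ey=np.array([-np.sin(a),np.cos(a)])
c=np.array([.578,-.236]);print("bar",c+.05*ey,"rod",c-.05*ey)
go(*(c+.05*ey),.225,83.0)
im=capture("scene");cv2.imwrite("pics/s2.png",im)
E
```

```text
bar [ 0.5839202  -0.18635172] rod [ 0.5720798  -0.28564828]
t 4.28 pos [0.5563 0.2522 0.2267] tooly 78.92 tilt [ 0.004  0.002 -1.   ] w 0.0133 F [-0.4 -1.  -2.2] ff 40.01277029514313
shift mm [-111.4 -425.1    0.9] roll -4.08
```

View pics/s2.png

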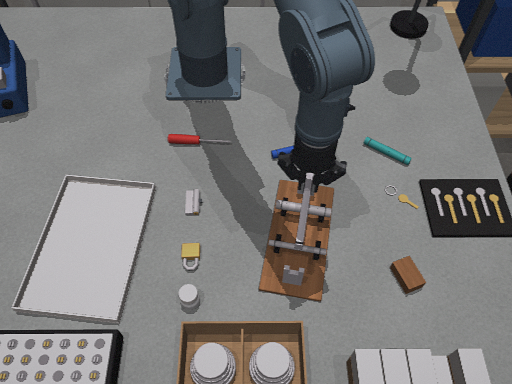

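The bar is clear of the brackets, both followers are still in their cradles, and the measured load matches the bar's weight. Now I'll carry it to the tray.

>>> carry_out --pt "-5 -20 0 0 -1" --pt "-10 -38 0 0 -1" --pt "-11 -42 0 0 -1" --pt "-11 -42 0 0 -1" --pt "-11 -42 0 0 -1" --pt "-11 -42 0 0 -1" --pt "-11 -42 0 0 -1" --pt "-11 -42 0 0 -1" --grip_force 60

```text
clock: 5.32
ee_pos: [0.5736, -0.0712, 0.2231]
eef_rot: [-0.001, 0.097, 0.995, -0.0]
wrist_force: [0.8, 0.3, -1.8]
width: 0.0123
finger_force: 64.3
```

>>> carry_out --pt "-11 -42 0 0 -1" --pt "-11 -42 0 0 -1" --pt "-8.4 -31 0 0 -1" --pt "0 0 0 -2 -1" --pt "0 0 0 -2 -1" --pt "0 0 0 0 -1" --pt "0 0 0 0 -1"

```text
clock: 6.2
ee_pos: [0.5829, -0.1858, 0.2242]
eef_rot: [-0.0, 0.061, 0.998, 0.0]
wrist_force: [-1.4, 0.3, -1.8]
width: 0.0125
finger_force: 64.3
```

```bash
python3 - <<'E'
from h import *
go(.5839,-.1864,.0335,83.0)
im=capture("scene");cv2.imwrite("pics/s3.png",im)
E
```

```text
t 6.2 pos [ 0.5829 -0.1858  0.2242] tooly 82.99 tilt [-0.  0. -1.] w 0.0125 F [-1.4  0.3 -1.8] ff 64.3283200263977
shift mm [ -1.1  -0.6 190.7] roll -0.01
```

View pics/s3.png

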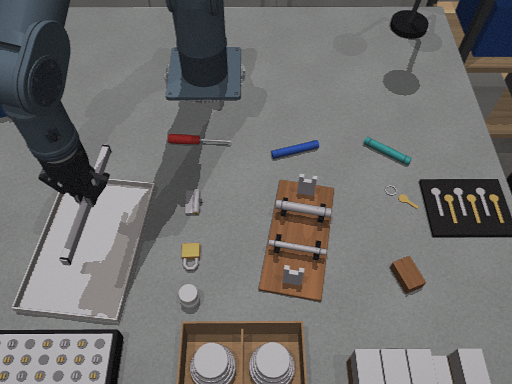

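>>> carry_out --pt "-1 -0.5 30 0 -1" --pt "0 0 45 0 -1" --pt "0 0 45 0 -1" --pt "0 0 40 0 -1" --pt "0 0 15 0 -1" --pt "0 0 8 0 -1" --pt "0 0 3 0 -1" --pt "0 0 0 0 -1"

```text
clock: 7.25
ee_pos: [0.5846, -0.1875, 0.0394]
eef_rot: [0.001, 0.062, 0.998, -0.0]
wrist_force: [0.2, -0.1, -2.5]
width: 0.0125
finger_force: 64.4
```

>>> carry_out --pt "0 0 1 0 -1" --pt "0 0 1 0 -1" --pt "0 0 0 0 -1"

```text
clock: 7.62
ee_pos: [0.5838, -0.1874, 0.0364]
eef_rot: [0.0, 0.062, 0.998, -0.0]
wrist_force: [-0.1, -0.6, -2.4]
width: 0.012
finger_force: 64.4
```

>>> carry_out --pt "0 0 1 0 -1" --pt "0 0 1 0 -1" --pt "0 0 0 0 -1"

```text
clock: 8.0
ee_pos: [0.5837, -0.1873, 0.0342]
eef_rot: [-0.0, 0.062, 0.998, 0.0]
wrist_force: [-0.0, 0.0, -2.2]
width: 0.0124
finger_force: 64.4
```

>>> carry_out --pt "0 0 0.7 0 -1" --pt "0 0 0 0 -1"

```text
clock: 8.25
ee_pos: [0.5838, -0.1873, 0.0335]
eef_rot: [-0.0, 0.062, 0.998, 0.0]
wrist_force: [0.0, -0.1, -1.1]
width: 0.0121
finger_force: 64.4
```

>>> carry_out --pt "0 0 0.7 0 -1" --pt "0 0 0 0 -1" --pt "0 0 0 0 -0.5" --pt "0 0 0 0 -0.2" --pt "0 0 0 0 -0.1" --pt "0 0 0 0 -0.1"

```text
clock: 9.0
ee_pos: [0.5839, -0.1874, 0.0329]
eef_rot: [0.0, 0.062, 0.998, -0.0]
wrist_force: [-0.1, -0.4, -0.3]
width: 0.0381
finger_force: 0.0
```

>>> carry_out --pt "0 0 -5 0 -0.1" --pt "0 0 -15 0 -0.1" --pt "0 0 -30 0 -0.1" --pt "0 0 -40 0 -0.1" --pt "0 0 -50 0 0.5" --pt "0 0 -50 0 1" --pt "0 0 0 0 1" --pt "0 0 0 0 1"

```text
clock: 10.0
ee_pos: [0.5835, -0.1872, 0.2232]
eef_rot: [0.0, 0.062, 0.998, 0.0]
wrist_force: [-0.9, -0.1, -0.5]
width: 0.0853
finger_force: 0.0
```

```bash
python3 - <<'E'
from h import *
go(.5097,.2613,.225,-11)
im=capture("wrist");im2=capture("scene");cv2.imwrite("pics/s4.png",cv2.resize(np.hstack([im,im2]),(800,300)))
E
```

```text
t 10.0 pos [ 0.5835 -0.1872  0.2232] tooly 82.92 tilt [ 0.  0. -1.] w 0.0853 F [-0.9 -0.1 -0.5] ff 0.0
shift mm [128.5 436.   -1.8] roll 93.92
```

View pics/s4.png

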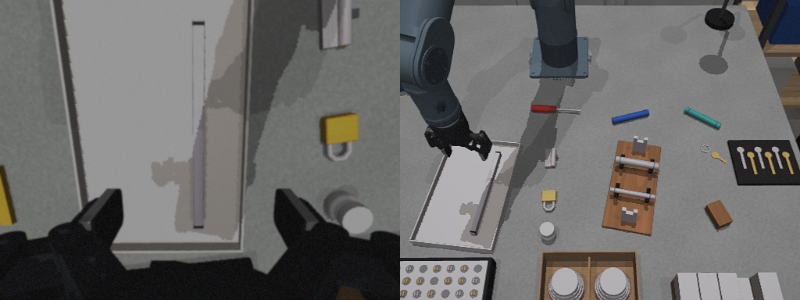

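The bar lies flat in the tray at about (198,125) in the wrist half, parallel to the wall. Both followers are still in place. Now back to the rack and turn.

>>> carry_out --pt "14.3 48.4 0 0 1" --pt "14.3 48.4 0 0 1" --pt "14.3 48.4 0 0 1" --pt "14.3 48.4 0 0 1" --pt "14.3 48.4 0 0 1" --pt "14.3 48.4 0 0 1" --pt "14.3 48.4 0 0 1" --pt "14.3 48.4 0 0 1"

```text
clock: 11.1
ee_pos: [0.5169, 0.2123, 0.2217]
eef_rot: [-0.001, 0.062, 0.998, -0.001]
wrist_force: [1.1, -0.3, 1.1]
width: 0.0853
finger_force: 0.0
```

>>> carry_out --pt "14.1 48.8 0 0 1" --pt "0 0 0 10 1" --pt "0 0 0 10 1" --pt "0 0 0 10 1" --pt "0 0 0 10 1" --pt "0 0 0 10 1" --pt "0 0 0 10 1" --pt "0 0 0 10 1"

```text
clock: 12.1
ee_pos: [0.5093, 0.2607, 0.2216]
eef_rot: [-0.0, 0.625, 0.78, -0.001]
wrist_force: [-0.5, 0.1, 0.0]
width: 0.0853
finger_force: 0.0
```

>>> carry_out --pt "0 0 0 10 1" --pt "0 0 0 10 1" --pt "0 0 0 4 1" --pt "0 0 0 0 1" --pt "0 0 0 0 1"

```text
clock: 12.72
ee_pos: [0.5097, 0.261, 0.2223]
eef_rot: [0.0, 0.772, 0.636, -0.001]
wrist_force: [1.1, 0.1, -0.0]
width: 0.0851
finger_force: 0.0
```

```bash
python3 - <<'E'
from h import *
go(.5097,.2613,.0695,-11)
s=read_state();im=capture("wrist");cv2.imwrite("pics/w5.png",im);C=cam("wrist",s);print(C[2])
np.save("w5.npy",[s],allow_pickle=True)
for X in((.5209,.326,.0516),(.4978,.1963,.0516)):print(np.round(proj(C,X),1))
E
```

```text
t 12.72 pos [0.5097 0.261  0.2223] tooly -10.99 tilt [-0.001 -0.001 -1.   ] w 0.0851 F [ 1.1  0.1 -0. ] ff 0.0
shift mm [5.000e-01 1.000e-01 1.528e+02] roll 0.01
[0.52191714 0.325839   0.33998262]
[252.7 105. ]
[254.9 245.6]
```

View pics/w5.png

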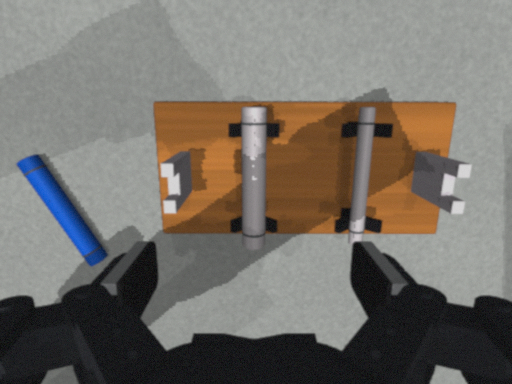

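The rod is centred at u≈254, as predicted, running from v≈107 to 247. I'll half-close the fingers to clear the bracket, then descend.

>>> carry_out --pt "0.5 0.1 30 0 0" --pt "0 0 35 0 0" --pt "0 0 25 0 0" --pt "0 0 25 0 0" --pt "0 0 20 0 0" --pt "0 0 12 0 0" --pt "0 0 5 0 0" --pt "0 0 0 0 0" --grip_force 40

```text
clock: 13.78
ee_pos: [0.5104, 0.2617, 0.0711]
eef_rot: [0.0, 0.772, 0.636, 0.0]
wrist_force: [-0.1, -0.9, 0.3]
width: 0.0424
finger_force: 0.0
```

>>> carry_out --pt "0 0 0 0 -0.3" --pt "0 0 0 0 -0.5" --pt "0 0 0 0 -1" --pt "0 0 0 0 -1" --pt "0 0 0 0 -1" --pt "0 0 0 0 -1"

```text
clock: 14.52
ee_pos: [0.5096, 0.2621, 0.0716]
eef_rot: [-0.001, 0.772, 0.636, -0.0]
wrist_force: [-4.2, 0.2, 6.7]
width: 0.0201
finger_force: 38.9
```

>>> carry_out --pt "0 0 -5 0 -1" --pt "0 0 -10 0 -1" --pt "0 0 0 0 -1" --pt "0 0 0 0 -1"

```text
clock: 15.02
ee_pos: [0.5103, 0.2616, 0.086]
eef_rot: [0.0, 0.772, 0.636, 0.0]
wrist_force: [-0.8, 0.5, -1.4]
width: 0.0202
finger_force: 39.2
```

```bash
python3 - <<'E'
from h import *
go(.572,-.2856,.225,-97)
im=capture("wrist");im2=capture("scene")[130:330,180:430];cv2.imwrite("pics/s6.png",np.hstack([cv2.resize(im,(400,300)),cv2.resize(im2,(400,300))]))
E
```

```text
t 15.03 pos [0.5103 0.2616 0.086 ] tooly -11.07 tilt [ 0.  0. -1.] w 0.0202 F [-0.8  0.5 -1.4] ff 39.18365478515625
shift mm [-525.2  165.7 -139. ] roll 85.93
```

View pics/s6.png

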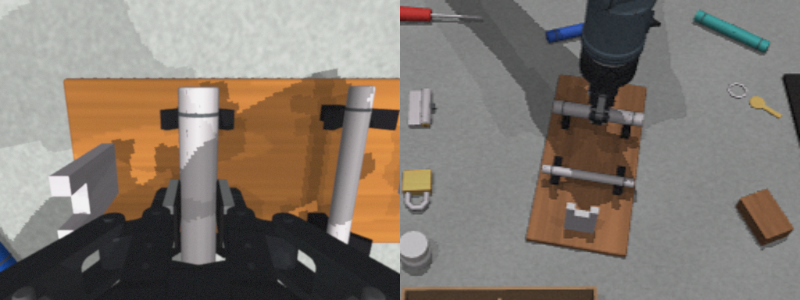

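The rod is held level and centred at about (199,175) in the wrist half, clear of its cradles. The thin follower is undisturbed.

>>> carry_out --pt "0 0 -15 0 -1" --pt "0 0 -35 0 -1" --pt "0 0 -40 0 -1" --pt "0 0 -35 0 -1" --pt "0 0 -14 0 -1" --pt "-20 6 0 0 -1" --pt "-40 12.7 0 0 -1" --pt "-42 13.3 0 0 -1" --grip_force 60

```text
clock: 16.12
ee_pos: [0.5209, 0.1524, 0.2232]
eef_rot: [-0.0, 0.772, 0.635, -0.002]
wrist_force: [0.9, 0.5, -1.0]
width: 0.0196
finger_force: 61.7
```

>>> carry_out --pt "-48 15.1 0 0 -1" --pt "-48 15.1 0 0 -1" --pt "-48 15.1 0 0 -1" --pt "-48 15.1 0 0 -1" --pt "-48 15.1 0 0 -1" --pt "-48 15.1 0 0 -1" --pt "-48 15.1 0 0 -1" --pt "-48 15.1 0 0 -1"

```text
clock: 17.12
ee_pos: [0.5646, -0.2474, 0.223]
eef_rot: [-0.001, 0.772, 0.635, -0.001]
wrist_force: [1.1, 0.5, -1.0]
width: 0.0195
finger_force: 61.7
```

>>> carry_out --pt "-30 9.5 0 0 -1" --pt "-9 3.4 0 0 -1" --pt "0 0 0 10 -1" --pt "0 0 0 10 -1" --pt "0 0 0 10 -1" --pt "0 0 0 10 -1" --pt "0 0 0 10 -1" --pt "0 0 0 10 -1"

```text
clock: 18.12
ee_pos: [0.571, -0.2842, 0.2236]
eef_rot: [-0.001, 0.987, 0.162, -0.001]
wrist_force: [-0.4, -0.1, -2.1]
width: 0.0196
finger_force: 61.9
```

>>> carry_out --pt "0 0 0 10 -1" --pt "0 0 0 10 -1" --pt "0 0 0 6 -1" --pt "0 0 0 0 -1" --pt "0 0 0 0 -1"

```text
clock: 18.75
ee_pos: [0.5716, -0.2849, 0.2243]
eef_rot: [-0.0, 0.998, -0.061, -0.0]
wrist_force: [-0.3, 0.3, -2.6]
width: 0.0199
finger_force: 61.9
```

```bash
python3 - <<'E'
from h import *
go(.572,-.2856,.035,-97)
im=capture("wrist");im2=capture("scene")[100:340,0:320];cv2.imwrite("pics/s7.png",np.hstack([cv2.resize(im,(400,300)),cv2.resize(im2,(400,300))]))
E
```

```text
t 18.75 pos [ 0.5716 -0.2849  0.2243] tooly -96.94 tilt [-0.001  0.001 -1.   ] w 0.0199 F [-0.3  0.3 -2.6] ff 61.88748121261597
shift mm [  0.7   0.8 189.3] roll 0.06
```

View pics/s7.png

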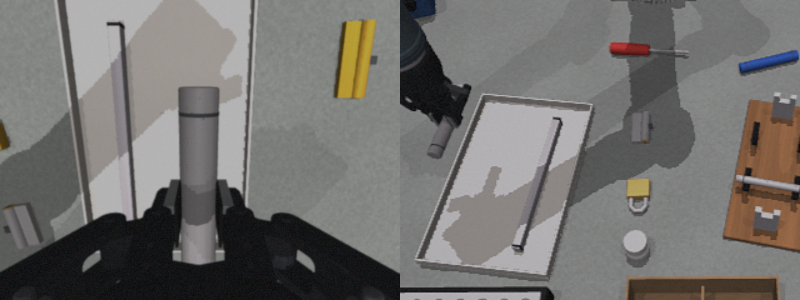

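The rod is above the free half of the tray, with the bar to its left and clear. Next I'll lower it and creep down to the floor.

>>> carry_out --pt "0.7 0.8 30 0 -1" --pt "0 0 45 0 -1" --pt "0 0 45 0 -1" --pt "0 0 40 0 -1" --pt "0 0 15 0 -1" --pt "0 0 8 0 -1" --pt "0 0 2 0 -1" --pt "0 0 0 0 -1"

```text
clock: 19.85
ee_pos: [0.5733, -0.2867, 0.0411]
eef_rot: [0.0, 0.998, -0.062, 0.001]
wrist_force: [0.3, 0.0, -1.6]
width: 0.0196
finger_force: 61.9
```

>>> carry_out --pt "0 0 1 0 -1" --pt "0 0 0.7 0 -1" --pt "0 0 0 0 -1"

```text
clock: 20.23
ee_pos: [0.5726, -0.2863, 0.0383]
eef_rot: [0.0, 0.998, -0.062, 0.0]
wrist_force: [0.2, 1.1, -1.4]
width: 0.0198
finger_force: 61.9
```

>>> carry_out --pt "0 0 1 0 -1" --pt "0 0 1 0 -1" --pt "0 0 0 0 -1" --pt "0 0 0 0 -1"

```text
clock: 20.72
ee_pos: [0.5725, -0.2863, 0.0362]
eef_rot: [0.0, 0.998, -0.062, 0.0]
wrist_force: [0.0, -0.3, -1.2]
width: 0.0193
finger_force: 61.9
```

>>> carry_out --pt "0 0 0.7 0 -1" --pt "0 0 0 0 -1"

```text
clock: 20.98
ee_pos: [0.5725, -0.2863, 0.0355]
eef_rot: [-0.0, 0.998, -0.062, -0.0]
wrist_force: [0.2, -0.1, -1.3]
width: 0.0195
finger_force: 61.9
```

>>> carry_out --pt "0 0 0.7 0 -1" --pt "0 0 0 0 -1"

```text
clock: 21.22
ee_pos: [0.5726, -0.2863, 0.0353]
eef_rot: [-0.0, 0.998, -0.062, 0.0]
wrist_force: [-1.5, 1.2, 5.3]
width: 0.0192
finger_force: 62.5
```

>>> carry_out --pt "0 0 0.5 0 -1" --pt "0 0 0 0 -1"

```text
clock: 21.48
ee_pos: [0.5726, -0.2864, 0.0353]
eef_rot: [-0.0, 0.998, -0.062, 0.0]
wrist_force: [-3.3, 3.6, 9.0]
width: 0.0194
finger_force: 63.0
```

>>> carry_out --pt "0 0 -0.7 0 -1" --pt "0 0 0 0 -0.5" --pt "0 0 0 0 -0.45" --pt "0 0 0 0 -0.4" --pt "0 0 0 0 -0.3" --pt "0 0 0 0 -0.1" --pt "0 0 0 0 0" --pt "0 0 0 0 0"

```text
clock: 22.48
ee_pos: [0.5726, -0.2863, 0.035]
eef_rot: [0.0, 0.998, -0.062, 0.0]
wrist_force: [0.2, 0.7, -0.1]
width: 0.0427
finger_force: 0.0
```

>>> carry_out --pt "0 0 -5 0 0" --pt "0 0 -20 0 0" --pt "0 0 -35 0 0" --pt "0 0 -40 0 0" --pt "0 0 -50 0 0" --pt "0 0 -40 0 0" --pt "0 0 0 0 0" --pt "0 0 0 0 0"

```text
clock: 23.48
ee_pos: [0.5723, -0.286, 0.2254]
eef_rot: [-0.0, 0.998, -0.062, 0.0]
wrist_force: [-0.5, 0.6, -0.7]
width: 0.0427
finger_force: 0.0
```

```bash
python3 - <<'E'
from h import *
s=read_state();print(s["clock"],s["ee_pos"])
im=capture("wrist");im2=capture("scene")[100:340,0:320];cv2.imwrite("pics/s8.png",np.hstack([cv2.resize(im,(400,300)),cv2.resize(im2,(400,300))]))
E
```

```text
23.475 [ 0.5723342  -0.28600416  0.22535492]
```

View pics/s8.png

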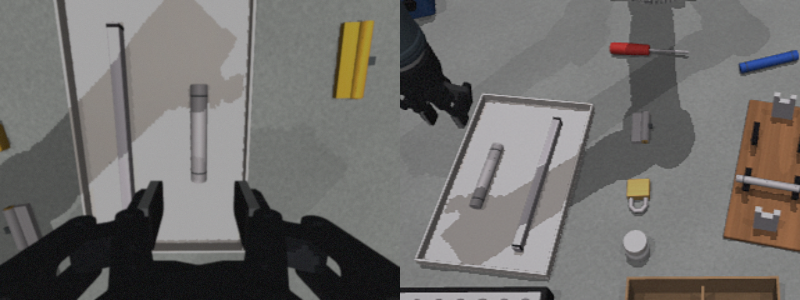

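Bar and rod lie side by side flat in the tray, and the thin follower is still in its cradles. I'll check that the rod is at rest, then hand in.

>>> carry_out --pt "0 0 0 0 0" --pt "0 0 0 0 0" --pt "0 0 0 0 0" --pt "0 0 0 0 0" --pt "0 0 0 0 0" --pt "0 0 0 0 0" --pt "0 0 0 0 0" --pt "0 0 0 0 0"

```text
clock: 24.58
ee_pos: [0.5726, -0.2863, 0.225]
eef_rot: [-0.0, 0.998, -0.062, 0.0]
wrist_force: [-0.2, -0.4, 0.1]
width: 0.0427
finger_force: 0.0
```

```bash
python3 - <<'E'
from h import *
a=cv2.imread("pics/s8.png")[:,400:].astype(int);b=cv2.resize(capture("scene")[100:340,0:320],(400,300)).astype(int)
d=np.abs(a-b).max(2)[90:280,20:190];print((d>30).sum())
if (d>30).sum()<60: print(finish_job())
E
```

```text
32
the job is handed in; nothing more can be done
None
```

I've handed the job in: the bar and the thicker follower lie flat side by side in the tray, released and at rest, and the thinner follower is still in its cradles; the hand-in returned no verdict.

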